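# Switch the station to antenna five

## Robot

A 7-joint arm with a two-finger parallel gripper is mounted at the origin on the work surface. World frame = base frame: x ahead of the robot, y to its left, z up, the work surface at z = 0. Lengths are in mm, angles in rad, forces in N, time in s.
With the tool pointing down it reaches from about 400 to 875 mm from the base axis. Payload 4.4 kg.
Tool frame: the origin (TCP) lies at the centre of the arm's flange, where the gripper is bolted on; the fingertips stand 173 mm ahead of it and the grasp point (between the pads) lies 155 mm ahead of it; z points along the fingers, y is the direction in which the jaws open and shut (so a half turn about z gives the same grasp; the last joint's range is limited). The gripper opens to 85 mm and grips with 20 to 120 N. Pads are 22 mm wide; open, the fingers measure 114 mm over their backs; the gripper's body (76 mm by 85 mm) begins 54 mm behind the grasp point. The pads swing forward as they close: fully open they stand 13 mm farther back than shut.
Start: joints at [1.043, 0.628, 0.038, 1.517, -0.027, 0.996, -0.02], TCP at [289.636, -581.916, 404.713] pointing down, gripper open.
Joint ranges: [-3.06, 3.06], [-0.37, 2.12], [-1.25, 1.32], [0.18, 2.47], [-1.1, 4.24], [0.23, 1.98], [-2.94, 2.94]. Speed limits (rad/s): [2.57, 2.57, 3.14, 3.14, 3.14, 3.14, 3.14].

## Interface

Orientations are given as [roll, pitch, yaw] about the fixed x, y, z axes, in that order (R = Rz(yaw) Ry(pitch) Rx(roll)).
In Python, from cell import * gives the robot as it stands. The module is installed in compiled form; this text tells all that it offers.
- The arm moves only by the shell command python3 -m jog 'ROWS'. ROWS is JSON, one flat list of numbers, 5 for each row, row after row: the shift along the tool's x, y, z in mm, then the turn about the tool's z in degrees, then the finger opening in mm, from 0 to 85.4. A call has 1 to 20 rows; each row is the pose to reach, as a shift and turn from the pose commanded when the call began, along the tool's axes at that moment; what a row does not reach only later rows make up. A row lasts 1/12 s, in which the tool goes at most 41.7 mm and 7.16 degrees, less where a joint would pass 70% of its speed; a pose out of reach is approached as far as the arm can. A call with a gripper value outside its range is refused whole. The fingers move at their own pace and stop on an object; the grip force is fixed at half the most. Time passes only in rows, so rows that repeat a pose let the fingers close. It gives the time, the measured TCP pose, the force and the opening at its end, in the units of the state.
- read_state(): the state, without advancing time (a new reading comes with each control period).
- get_image(name): name is "scene" or "top" or "wrist"; returns (picture, depth): 420x560x3 uint8, blue, green, red; 420x560 float32, mm along the optical axis (not along the pixel's ray), 0 where there is no reading.
- camera_params(name): a dict with "K" (3x3 intrinsics, pixels), "T" (4x4, takes a point from camera to world coordinates). Camera axes: x right, y up, looking along -z (the intrinsics and any distortion apply to the point x, -y, -z); pixel columns grow to the right and rows downward; lengths in mm; the calibration is good to about 2 mm. A picture is of the moment at which its call begins: read the wrist's pose just before it. camera_params takes no time and is no camera call; for the wrist camera it gives the pose at the moment of the call.
- finish_job(): hands the job in, once; it reports no verdict.
The state is a dict: "clock": time; "qpos": joint angles; "qd": joint speeds; "tau": joint torques, N m; "eef_pos": TCP position; "tool_rot": TCP orientation; "force": force on the tool from outside, world axes, zero at the start; "torque": the same for the moment, N m; "width": finger opening in mm.
Only numpy, scipy, OpenCV 4.12 (cv2) and the standard library are available. Lean on these libraries where they do the work, as an engineer would, in place of code of your own. Each camera call takes 0.05 s, during which the arm holds its last target.

## Task

Put the station on its fifth antenna: first push the standby lever fully over, away from the robot, and only then touch the selector knob. Press the knob down and, keeping it down, turn it clockwise, click by click, to the fifth position (the stud next to the tall post is number one), then let it spring back up and lock. Press only as hard as it needs to turn, never down to its bottom stop, do not force it against its lock, and leave the other things on the desk where they are.

Things in the scene. Friction and masses are not known exactly. Their poses are not given: they have to be found in the camera images.
- sel_axis (a point): Antenna selector, fixed to the desk: grey square case 160 x 160 mm, 45 mm high. Point: on the knob's upright axis, centre of the case's top face, 45 mm above the desk; x axis to the side with coax sockets (away from robot), z up. On the case is a round black dial head, diameter 120 mm; its top is 4 to 20 mm above this point. That height differs from unit to unit and is NOT measured: feel for it.
- sel_knob (a point): Mean place of the middle of the knob's grip bar, 86 mm above the desk on the axis; the true height is up to 8 mm more or less, as the head's. Black upright bar 56 mm long, 14 thick, 30 high (middle within 2 mm of the axis), white line and nose at its pointer end. It stands on a round skirt, diameter 76 mm, top face 14 mm above the head and 15 mm below the bar's middle: fingertips can rest on it.
- sel_first (a point): Mean place of the first of eight small steel studs on the head, 50 mm from the axis, 30 degrees apart, for positions 1 to 8 clockwise from above; a steel post 16 mm high stands 24 degrees anticlockwise of it. In position 1 the pointer points at it: 75 degrees clockwise from sel_axis's x axis, and 30 degrees more clockwise for each further position.
- selector (a joint): Turn of the knob, rad: 0 in position 1, growing clockwise from above, 0.5236 (30 degrees) a click; position 5 is 2.094; end stops 0.12 beyond positions 1 and 8. Detents pull it to the nearest position; passing a click takes 0.1 to 0.2 N m. It turns from click to click only while pressed down; when up, a lock tooth allows only 5 degrees either way (do not wrench it: 1 N m is too much). Starts in 1, 2 or 3.
- sel_press (a joint): How far the knob (skirt and bar) is pressed down, m: 0 is up (locked), 0.003 just frees the turning, 0.006 is the bottom stop, which must not be reached. Spring: about 4 N to start moving, then 2 N a mm (10 N at 3 mm, 12 N at 4 mm, 15 N at 5.5 mm). Let go between positions it stays down at about 0.003; in a position it springs up.
- lever_pivot (a point): Standby switch, fixed to the desk: grey box 120 x 100 mm, 40 mm high, with a black block 70 x 50 mm, 25 mm high on it. This point is the lever's pivot, 62 mm above the desk, over the box's centre; x axis: the way the lever is to be pushed (away from the robot, towards the side with two brass sockets), z up. The lever is a steel rod with a black ball of diameter 26 mm whose centre is 80 mm from the pivot.
- standby (a joint): Standby lever angle, rad: 0 leans 0.5 rad from upright towards the robot (against the x axis of lever_pivot), 1.0 leans 0.5 rad away from it (end stop). Stays where it is left; about 1 N at the ball moves it.
- driver_grip (a point): Loose screwdriver, 160 mm long, lying between the two boxes; the point is in its handle. Bystander.
- adapter: Loose coax adapter, upright metal barrel of diameter 20 mm, 34 mm high; origin under its centre. Bystander.
- mug: White mug, diameter 80 mm, 95 mm high; origin under its centre. Bystander.
- mic: Black hand microphone lying on the desk, 85 x 55 x 28 mm; origin under its centre. Bystander.
- handheld: Handheld radio standing upright, 55 x 30 x 105 mm with an aerial up to 175 mm; origin under its centre. Bystander.
- paddle: Morse paddle on a steel base 85 x 65 mm, 43 mm high in all; origin under its centre. Bystander.
- logbook: Closed logbook 150 x 105 x 14 mm; origin under its centre. Bystander.
Things that resemble listed ones, but are neither listed nor needed, are in the scene too. What is shaped like the part that bears lever_pivot but blue or green is not meant.

How it is judged:
By the outcome, as a careful person would: the job done as asked, in the order asked, and still so for the second after the job is handed in, with the robot touching nothing.
It also fails if it takes over 72 s, if anything falls off the work surface, if the arm or the gripper's body presses on something with over 40 N, if the wrist force passes 120 N, or if a joint passes its speed limit or range.

## Working session

There is one attempt and no reset: what is moved stays moved. The work goes in short steps, Python scripts to look and compute and a shell command to move; the robot and the scene stay as the last step left them, time stands still between calls to the robot, and variables do not carry over. Pictures are saved under pics/ and viewed, and the job is handed in when it is done.

```bash
mkdir -p pics; ls
python3 - <<'E'
from cell import *
import cv2,numpy as np
s=read_state();print(s)
for n in ("scene","top","wrist"):
    p=camera_params(n);print(n,p)
    im,d=get_image(n);cv2.imwrite(f"pics/{n}0.png",im);np.savez(f"pics/{n}0.npz",im=im,d=d,K=p["K"],T=p["T"])
E
```

```text
pics
{'clock': 0.0, 'qpos': array([ 1.04318993,  0.62935218,  0.03842479,  1.51837536, -0.02701687,
        0.99628263, -0.01997751]), 'qd': array([-0.00110842, -0.00038361, -0.00158101, -0.00052639,  0.00060536,
        0.00015924, -0.00094489]), 'tau': array([-9.00336345e-04, -5.63389564e+01,  1.22615721e+00, -1.93439984e+01,
        1.10082712e-02,  1.04293157e-02,  3.88849113e-07]), 'eef_pos': array([ 289.52567648, -581.62778752,  403.78217528]), 'tool_rot': array([-3.13969238e+00,  1.23003360e-06,  4.61833419e-01]), 'force': array([-0.98815492, -0.19181935,  0.02558021]), 'torque': array([ 0.01999481,  0.01266933, -0.03484233]), 'width': 85.59326673963676}
scene {'K': array([[424.71725208,   0.        , 284.36822215],
       [  0.        , 424.71725208, 211.99009061],
       [  0.        ,   0.        ,   1.        ]]), 'T': array([[ 4.75259943e-01, -5.66135279e-01,  6.73512310e-01,
         1.31550781e+03],
       [ 8.79598579e-01,  2.87587757e-01, -3.78945406e-01,
        -4.49471648e+02],
       [ 2.08404688e-02,  7.72518043e-01,  6.34650729e-01,
         8.27418487e+02],
   
[... 409 characters left out ...]
75059241e+00],
       [-1.87949629e-03,  2.03770937e-01,  9.79016789e-01,
         1.36132642e+03],
       [ 0.00000000e+00,  0.00000000e+00,  0.00000000e+00,
         1.00000000e+00]])}
wrist {'K': array([[309.47645396,   0.        , 274.16462983],
       [  0.        , 309.47645396, 210.30393888],
       [  0.        ,   0.        ,   1.        ]]), 'T': array([[ 4.45549369e-01,  8.57058440e-01,  2.58721068e-01,
         3.56040569e+02],
       [-8.95257204e-01,  4.26714636e-01,  1.28176276e-01,
        -5.48799293e+02],
       [-5.45507128e-04, -2.88730759e-01,  9.57410179e-01,
         3.72057698e+02],
       [ 0.00000000e+00,  0.00000000e+00,  0.00000000e+00,
         1.00000000e+00]])}
```

View pics/scene0.png

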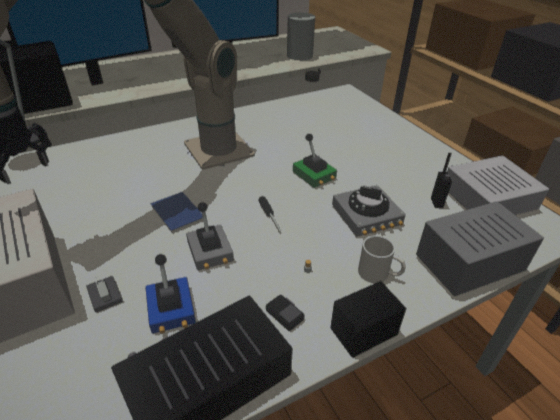

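View pics/top0.png

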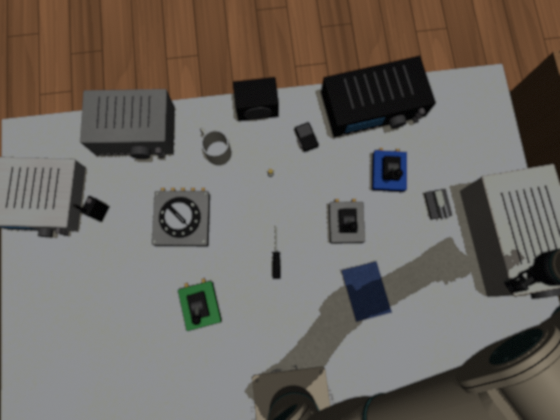

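View pics/wrist0.png

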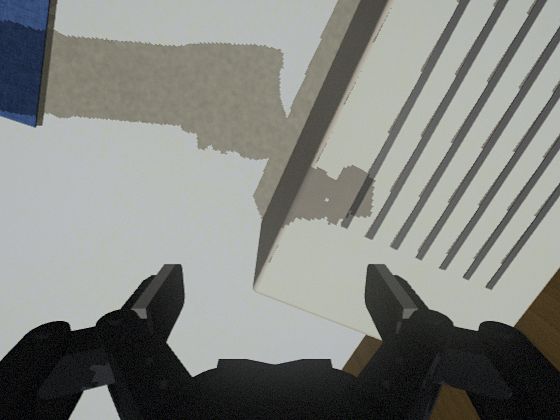

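Top view: the selector is at about px (180,217), the grey lever box at (347,221), and the blue and green decoys at (389,170) and (199,305). Next I'll measure these with contours and rays.

```bash
cat > h.py <<'E'
import numpy as np,cv2
def load(n):
    z=np.load(f"pics/{n}.npz");return z["im"],z["d"],z["K"],z["T"]
def ray(K,T,u,v):
    c=np.array([(u-K[0,2])/K[0,0],-(v-K[1,2])/K[1,1],-1.]);return T[:3,3],T[:3,:3]@c
def onz(K,T,u,v,z):
    o,d=ray(K,T,u,v);return o+d*(z-o[2])/d[2]
def proj(K,T,p):
    c=T[:3,:3].T@(np.asarray(p,float)-T[:3,3]);return np.array([K[0,2]+K[0,0]*c[0]/-c[2],K[1,2]-K[1,1]*c[1]/-c[2]])
def cloud(d,K,T):
    v,u=np.mgrid[:d.shape[0],:d.shape[1]]
    c=np.stack([(u-K[0,2])/K[0,0]*d,-(v-K[1,2])/K[1,1]*d,-d],-1)
    return c@T[:3,:3].T+T[:3,3]
E
python3 - <<'E'
from h import *
im,d,K,T=load("top0");P=cloud(d,K,T)
for n,(u,v,r) in dict(sel=(180,217,45),lev=(347,221,35)).items():
    cv2.imwrite(f"pics/{n}_t.png",cv2.resize(im[v-r:v+r,u-r:u+r],(560,560),interpolation=cv2.INTER_CUBIC))
    Z=P[v-r:v+r,u-r:u+r,2];dd=d[v-r:v+r,u-r:u+r]
    lo,hi=((35,52) if n=="sel" else (30,48))
    m=((Z>lo-8)&(dd>0)).astype(np.uint8)
    c=max(cv2.findContours(m,0,2)[0],key=cv2.contourArea)
    rr=cv2.minAreaRect(c);b=cv2.boxPoints(rr)+[u-r,v-r]
    h=45 if n=="sel" else 40
    q=np.array([onz(K,T,*x,h) for x in b]);print(n,rr,q.round(1),q.mean(0).round(1),[np.linalg.norm(q[i]-q[i-1]).round(1) for i in range(4)])
    Pm=P[v-r:v+r,u-r:u+r][m>0];print(np.histogram(Pm[:,2],bins=range(20,160,5)))
    t=(Z>lo)&(Z<hi)
    print("top face z",np.median(Z[t]),"desk",np.median(Z[Z<15]))
E
```

```text
sel ((44.5, 44.0), (58.0, 57.0), 90.0) [[664.7 336.8  45. ]
 [644.8 170.6  45. ]
 [474.2 185.8  45. ]
 [493.6 347.6  45. ]] [569.3 260.2  45. ] [np.float64(171.5), np.float64(167.3), np.float64(171.3), np.float64(163.0)]
(array([  0,  64,  60,  55, 601, 883, 142, 411, 307,  84, 274, 112,   3,
         3,   6,   7,  80,  26,   0,   0,   0,   0,   0,   0,   0,   0,
         0]), array([ 20,  25,  30,  35,  40,  45,  50,  55,  60,  65,  70,  75,  80,
        85,  90,  95, 100, 105, 110, 115, 120, 125, 130, 135, 140, 145,
       150, 155]))
top face z 45.58126005813892 desk 0.951263291270152
lev ((34.5, 34.0), (44.0, 35.0), 90.0) [[ 570.9 -177.8   40. ]
 [ 558.8 -279.5   40. ]
 [ 430.5 -259.2   40. ]
 [ 442.4 -159.5   40. ]] [ 500.6 -219.    40. ] [np.float64(129.9), np.float64(102.5), np.float64(129.9), np.float64(100.5)]
(array([ 28,  30,  50, 457, 445,  37,  17,  20, 108, 149,  47,  22,   4,
         1,   2,   2,   1,   2,   0,   0,   0,   0,   4,   6,  25,  35,
         6]), array([ 20,  25,  30,  35,  40,  45,  50,  55,  60,  65,  70,  75,  80,
        85,  90,  95, 100, 105, 110, 115, 120, 125, 130, 135, 140, 145,
       150, 155]))
top face z 39.86506896488095 desk 0.4058049138265005
```

View pics/sel_t.png

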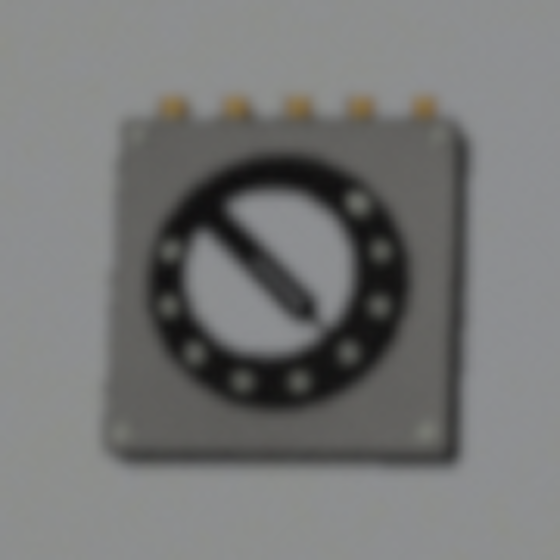

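View pics/lev_t.png

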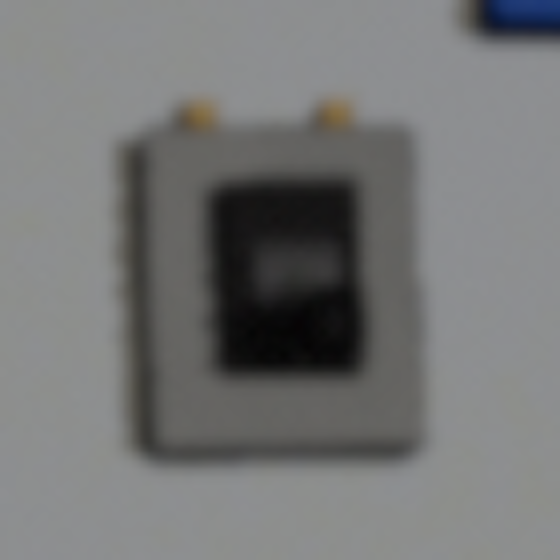

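Run:
```python
from h import *
im,d,K,T=load("top0");P=cloud(d,K,T)
# bar / head fit, selector
def reg(u,v,r,lo,hi):
    Q=P[v-r:v+r,u-r:u+r];D=d[v-r:v+r,u-r:u+r];m=(Q[...,2]>lo)&(Q[...,2]<hi)&(D>0);return Q[m],m
q,m=reg(180,217,45,42,49);
print("selface rect",cv2.minAreaRect(q[:,:2].astype(np.float32)))
q,m=reg(180,217,45,52,68);print("head rect",cv2.minEnclosingCircle(q[:,:2].astype(np.float32)),np.percentile(q[:,2],[10,50,90]))
q,m=reg(180,217,30,68,80);print("skirt",cv2.minEnclosingCircle(q[:,:2].astype(np.float32)),np.median(q[:,2]))
q,m=reg(180,217,30,92,115);print("bar",cv2.minAreaRect(q[:,:2].astype(np.float32)),np.median(q[:,2]),len(q))
q,m=reg(347,221,35,36,44);print("levface",cv2.minAreaRect(q[:,:2].astype(np.float32)))
q,m=reg(347,221,35,60,70);print("block",cv2.minAreaRect(q[:,:2].astype(np.float32)),q.mean(0))
q,m=reg(347,221,35,120,160);print("ball",q.mean(0),q[:,2].max(),len(q))
```

```text
selface rect ((564.7239990234375, 259.7830505371094), (160.55447387695312, 157.4190216064453), 83.13446044921875)
head rect ((576.23193359375, 261.77325439453125), 93.9017562866211) [55.73850448 59.43376523 63.19863863]
skirt ((575.7298583984375, 259.58477783203125), 49.941368103027344) 73.1559274794356
bar ((565.198486328125, 259.57781982421875), (61.30330276489258, 13.586445808410645), 38.81078338623047) 103.6477450919208 113
levface ((517.10009765625, -248.37872314453125), (155.22938537597656, 164.6383056640625), 83.13557434082031)
block ((497.1440124511719, -218.39772033691406), (50.001075744628906, 68.66837310791016), 84.04309844970703) [ 501.54647644 -215.9340908    65.44657541]
ball [ 465.75063661 -214.53538908  144.52314942] 152.95274315008305 76
```

The pointer is at 135° clockwise of the case x axis, so the knob is in position 3 and needs two clicks. I'll cross-check the ball and bar in the scene view before working out the approach to the lever.

Run:
```python
from h import *
im,d,K,T=load("scene0");P=cloud(d,K,T)
u,v=202,208;Q=P[v-12:v+12,u-12:u+12].reshape(-1,3);m=(Q[:,2]>118)&(Q[:,2]<160);print("ball scene",Q[m].mean(0),Q[m].max(0),m.sum())
# sphere fit r=13
from scipy.optimize import least_squares
it,dt,Kt,Tt=load("top0");Pt=cloud(dt,Kt,Tt);q=Pt[186:256,312:382].reshape(-1,3);qt=q[(q[:,2]>122)&(q[:,2]<160)]
for n,q in (("s",Q[m]),("t",qt)):
    f=least_squares(lambda c:np.linalg.norm(q-c,axis=1)-13,q.mean(0)-[0,0,8],loss="soft_l1");print(n,f.x.round(1),f.cost)
u,v=369,208;Q=P[v-35:v+35,u-45:u+45].reshape(-1,3)
b=Q[(Q[:,2]>95)&(Q[:,2]<110)];print("bar scene",cv2.minAreaRect(b[:,:2].astype(np.float32)),np.median(b[:,2]),len(b))
print("bar ctr ray",)
q=P.reshape(-1,3);bx=q[(q[:,0]<420)&(q[:,1]<-440)&(q[:,0]>150)&(q[:,2]>30)&(q[:,2]<200)];print("right box z",np.percentile(bx[:,2],[50,95]))
e=np.array([289.6,-581.9,404.7]);yaw=.4618
ux=np.array([np.cos(yaw),np.sin(yaw)]);uy=np.array([np.sin(yaw),-np.cos(yaw)])
a=np.deg2rad(-6.5);piv=np.array([497.1,-218.4]);X=np.array([np.cos(a),np.sin(a)])
t=piv-X*(38.4+60);dl=t-e[:2];print("target",t,"tool shift",dl@ux,dl@uy,"turn",np.degrees(yaw-a))
```

```text
ball scene [ 471.82213994 -217.01453636  138.86332919] [ 480.32876503 -203.96311743  150.25275969] 90
s [ 465.3 -215.1  135.4] 80.66815631287237
t [ 466.8 -215.9  136.7] 49.8889481909345
bar scene ((654.0538330078125, 202.39837646484375), (67.89523315429688, 236.61004638671875), 55.683895111083984) 100.64776146234351 129
bar ctr ray
right box z [169.67107482 171.75593519]
target [ 399.3325294  -207.26080377] tool shift 265.1626054970983 -286.5040104610284 turn 32.95919097914142
```

```bash
python3 -m jog '[20,-22,0,3,60, 45,-48,0,6,40, 70,-75,0,9,20, 95,-103,0,12,0, 120,-130,0,15,0, 145,-157,0,18,0, 170,-184,0,21,0, 195,-211,0,24,0, 220,-238,0,27,0, 245,-265,0,30,0, 258,-279,0,32,0, 265,-286,0,33,0, 265,-286,0,33,0, 265,-286,0,33,0, 265,-286,0,33,0]'
python3 - <<'E'
from cell import *
import cv2
s=read_state();print(s["tool_rot"],s["force"],s["qpos"])
im,d=get_image("wrist");cv2.imwrite("pics/w1.png",im)
im,d=get_image("scene");cv2.imwrite("pics/s1.png",im)
E
```

```text
clock: 1.4
eef_pos: [399.1, -208.8, 404.7]
tool_rot: [3.141, 0.0, -0.115]
force: [0.0, 0.2, -0.1]
width: -0.2
[ 3.14094413e+00  1.62552646e-05 -1.15062804e-01] [ 1.70668467e-04  2.14491196e-01 -1.06911909e-01] [ 0.28908213  0.35124114  0.17332334  2.05211273 -0.08674169  0.74476516
 -1.17000517]
```

View pics/w1.png

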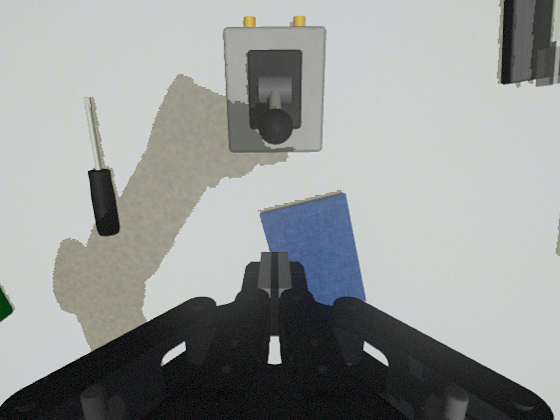

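View pics/s1.png

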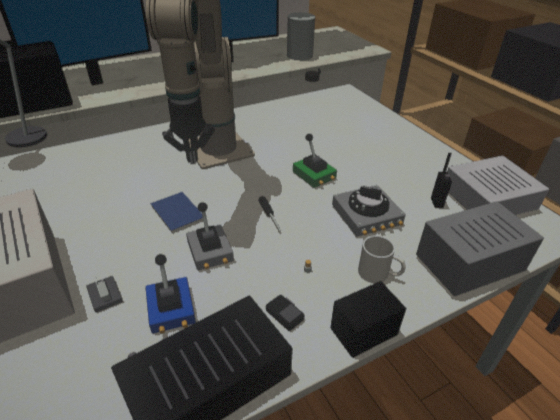

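Wrist view: the ball is at (275,126), in line with the closed fingers at (275,265). I'll descend, then push along tool x.

```bash
python3 -m jog '[0,0,25,0,0, 0,0,55,0,0, 0,0,85,0,0, 0,0,105,0,0, 0,0,110,0,0, 0,0,110,0,0, 0,0,110,0,0]'
python3 -m jog '[12,0,0,0,0, 24,0,0,0,0, 32,0,0,0,0, 40,0,0,0,0, 48,0,0,0,0, 56,0,0,0,0, 64,0,0,0,0, 72,0,0,0,0, 80,0,0,0,0, 86,0,0,0,0, 92,0,0,0,0, 97,0,0,0,0, 100,0,0,0,0, 100,0,0,0,0]'
python3 - <<'E'
from cell import *
import cv2
im,d=get_image("wrist");cv2.imwrite("pics/w2.png",im)
im,d=get_image("scene");cv2.imwrite("pics/s2.png",im[120:320,100:400].repeat(2,0).repeat(2,1))
E
```

```text
clock: 2.08
eef_pos: [399.6, -208.6, 295.2]
tool_rot: [3.141, -0.001, -0.115]
force: [0.4, 0.1, -0.0]
width: -0.1
clock: 3.25
eef_pos: [499.5, -219.2, 294.6]
tool_rot: [3.142, -0.0, -0.114]
force: [0.0, 0.2, -0.4]
width: 0.1
```

View pics/w2.png

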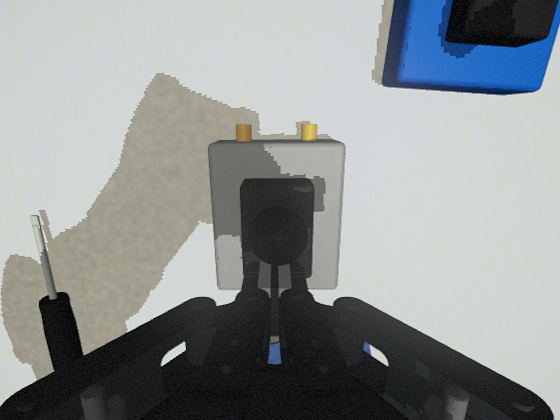

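View pics/s2.png

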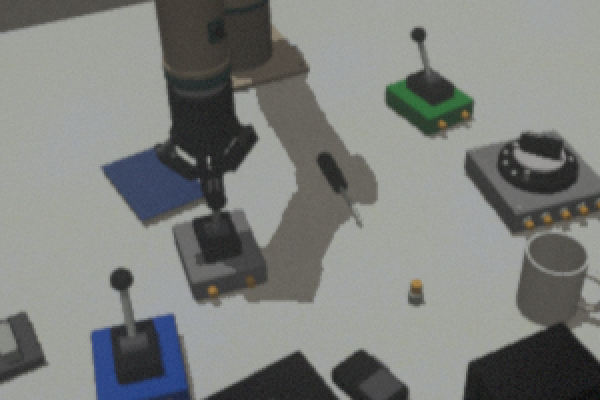

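The lever ball is in front of the fingers (wrist view, px (278,236)) and moving with them. I'll push on to the stop.

```bash
python3 -m jog '[4,0,0,0,0, 8,0,0,0,0, 11,0,0,0,0, 13,0,0,0,0, 13,0,0,0,0]'
python3 -m jog '[1,0,0,0,0, 2,0,0,0,0, 3,0,0,0,0, 3,0,0,0,0]'
```

```text
clock: 3.77
eef_pos: [511.2, -220.7, 294.5]
tool_rot: [-3.141, 0.002, -0.114]
force: [-3.8, 1.3, 1.9]
width: 0.3
clock: 4.1
eef_pos: [512.2, -220.9, 294.4]
tool_rot: [-3.14, 0.007, -0.115]
force: [-9.5, 0.9, 6.9]
width: 0.1
```

```bash
python3 -m jog '[1,0,0,0,0, 2,0,0,0,0, 2,0,0,0,0]'
python3 -m jog '[-8,0,0,0,0, -20,0,0,0,0, -40,0,0,0,0, -60,0,0,0,0, -60,0,-30,0,0, -60,0,-60,0,0, -60,0,-60,0,0]'
python3 - <<'E'
from cell import *
import cv2
im,d=get_image("wrist");cv2.imwrite("pics/w3.png",im)
im,d=get_image("scene");cv2.imwrite("pics/s3.png",im[120:320,100:400].repeat(2,0).repeat(2,1))
E
```

```text
clock: 4.35
eef_pos: [513.0, -221.1, 294.3]
tool_rot: [-3.14, 0.01, -0.115]
force: [-12.8, 1.5, 9.8]
width: 0.1
clock: 4.93
eef_pos: [459.2, -215.6, 359.6]
tool_rot: [3.138, -0.012, -0.115]
force: [0.8, -0.9, 0.1]
width: 0.1
```

View pics/w3.png

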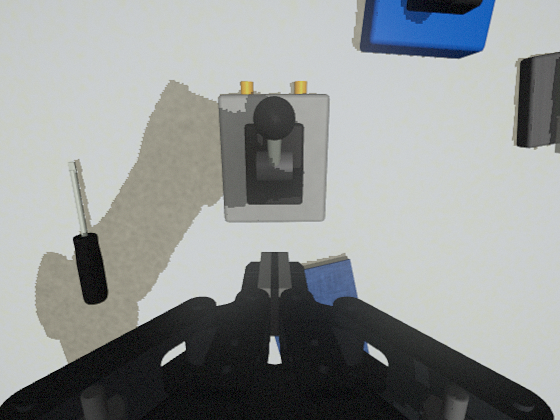

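View pics/s3.png

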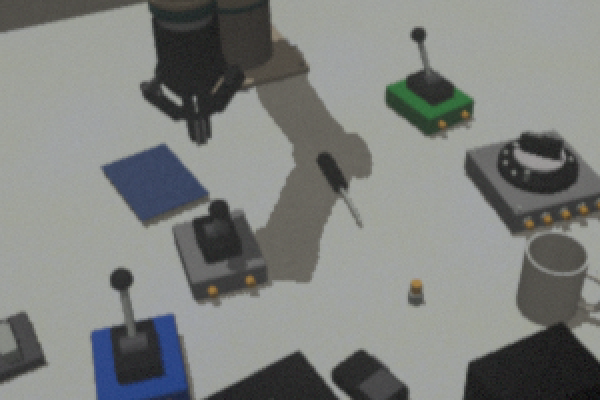

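Wrist view: the lever now leans away with the ball at (275,118), towards the sockets, so it is fully over. Next I'll move to a viewing pose near the selector, aligned with the bar.

```bash
python3 -m jog '[0,-10,-15,-2,10, -1,-30,-30,-5,25, -3,-58,-40,-8,40, -4,-86,-40,-11,50, -6,-114,-40,-14,60, -7,-142,-40,-17,60, -9,-170,-40,-20,60, -10,-198,-40,-23,60, -11,-226,-40,-26,60, -12,-254,-40,-29,60, -14,-282,-40,-32,60, -15,-310,-40,-35,60, -17,-338,-40,-38,60, -18,-366,-40,-41,60, -19,-390,-40,-43,60, -20,-405,-40,-44,60, -20,-413,-40,-45,60, -20,-413,-40,-45,60, -20,-413,-40,-45,60]'
python3 - <<'E'
from cell import *
import cv2,numpy as np
s=read_state();print(s["tool_rot"],s["qpos"],s["force"])
p=camera_params("wrist");im,d=get_image("wrist");cv2.imwrite("pics/w4.png",im);np.savez("pics/w4.npz",im=im,d=d,K=p["K"],T=p["T"])
E
```

```text
clock: 6.62
eef_pos: [484.3, 197.2, 394.2]
tool_rot: [3.141, 0.001, 0.67]
force: [1.0, -0.0, -0.4]
width: 59.8
[3.14108753e+00 1.36523190e-03 6.69991070e-01] [-0.38873149  0.46101426 -0.07438705  1.88025881  0.04705137  0.80320234
 -1.38890817] [ 1.00619852 -0.03853595 -0.36505702]
```

View pics/w4.png

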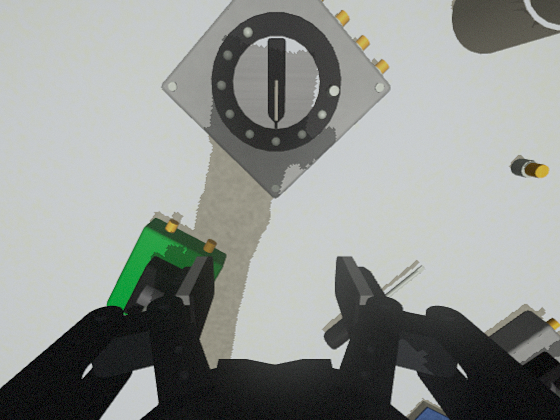

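Wrist view: the pointer nose at (276,128) aims at the third stud (276,141). The post is at (334,90) and stud 1 at (322,115). Now I'll measure the axis and bar precisely.

Run:
```python
from h import *
im,d,K,T=load("w4");P=cloud(d,K,T);g=im.max(2)
def Q(lo,hi,r=(5,160,205,350)):
    q=P[r[0]:r[1],r[2]:r[3]];D=d[r[0]:r[1],r[2]:r[3]];m=(D>0)&(q[...,2]>lo)&(q[...,2]<hi);return q[m],m
for n,lo,hi in (("bar",90,115),("skirt",67,82),("head",52,66)):
    q,m=Q(lo,hi);print(n,len(q),np.percentile(q[:,2],[10,50,90]).round(1),cv2.minAreaRect(q[:,:2].astype(np.float32)) if n=="bar" else cv2.minEnclosingCircle(q[:,:2].astype(np.float32)))
# head circle by image mask: dark ring outer contour at head height
m=((g<75)).astype(np.uint8);m[:, :205]=0;m[:, 350:]=0;m[165:]=0
c=max(cv2.findContours(m,cv2.RETR_EXTERNAL,2)[0],key=cv2.contourArea);e=cv2.fitEllipse(c);print("ellipse",e)
print("head ctr @59.5",onz(K,T,*e[0],59.5))
# bar via mask: depth bar mask pixels -> minAreaRect in image, ray to top z
q,mm=Q(92,115);ys,xs=np.nonzero(mm);r=cv2.minAreaRect(np.stack([xs+205,ys+5],1).astype(np.float32));print("bar img",r,onz(K,T,*r[0],103.5))
# skirt fit circle from white mask
w=((g>110)).astype(np.uint8);w2=np.zeros_like(w);cv2.circle(w2,(int(e[0][0]),int(e[0][1])),50,1,-1);w&=w2
ys,xs=np.nonzero(w);h=cv2.convexHull(np.stack([xs,ys],1).astype(np.int32));e2=cv2.fitEllipse(h);print("skirt ell",e2,onz(K,T,*e2[0],73.5))
# case top corners screws
for s in ((172,86),(380,87),(276,188)): print("screw",onz(K,T,*s,45).round(1))
print("bar dir", (lambda a,b:np.degrees(np.arctan2(*(b-a)[[1,0]])))(onz(K,T,276,128,103),onz(K,T,276,40,103)))
```

```text
bar 1435 [100.3 101.5 102.6] ((564.468994140625, 257.1655578613281), (62.1749267578125, 13.542241096496582), 38.06452178955078)
skirt 4924 [70.5 71.5 72.5] ((569.9435424804688, 250.7200164794922), 46.45524978637695)
head 7822 [56.5 57.6 58.9] ((565.4010009765625, 258.1245422363281), 60.134517669677734)
ellipse ((275.0564880371094, 81.38744354248047), (126.77735900878906, 138.91043090820312), 2.995070695877075)
head ctr @59.5 [567.33351872 260.74042374  59.5       ]
bar img ((276.4999694824219, 80.49998474121094), (84.99998474121094, 16.999996185302734), 90.0) [564.93552361 257.67309302 103.5       ]
skirt ell ((275.9825439453125, 81.75530242919922), (86.0738754272461, 92.7969970703125), 179.19285583496094) [566.45691687 259.10499287  73.5       ]
screw [504.2 336.1  45. ]
screw [627.  179.8  45. ]
screw [487.9 196.4  45. ]
bar dir 38.48646924054383
```

Heights from the wrist depth: head 57.6, skirt 71.5, bar top 101.5. These agree with each other and with the range given. The axis is at about (565.4, 258.3) and the bar lies at 38.5°. I'll go above it, then down around the bar.

```bash
python3 -m jog '[15,0,0,0,40, 35,1,0,0,40, 60,2,0,0,40, 85,2,0,0,40, 97,2,0,0,40, 101,2,0,0,40, 101,2,20,0,40, 101,2,50,0,40, 101,2,75,0,40, 101,2,90,0,40, 101,2,95,0,40, 101,2,95,0,40, 101,2,95,0,40, 101,2,95,0,40]'
python3 - <<'E'
from cell import *
import cv2,numpy as np
s=read_state();print(s["force"],s["torque"],s["eef_pos"],s["tool_rot"])
p=camera_params("wrist");im,d=get_image("wrist");cv2.imwrite("pics/w5.png",im);np.savez("pics/w5.npz",im=im,d=d,K=p["K"],T=p["T"])
E
```

```text
clock: 7.83
eef_pos: [565.2, 259.1, 301.2]
tool_rot: [3.141, -0.002, 0.67]
force: [0.3, 0.1, -0.1]
width: 40.0
[ 0.26403573  0.09619087 -0.13404558] [-0.0022805  -0.00107292  0.00462959] [565.1631585  259.13681507 301.21826433] [ 3.14084751e+00 -2.33905570e-03  6.70417555e-01]
```

View pics/w5.png

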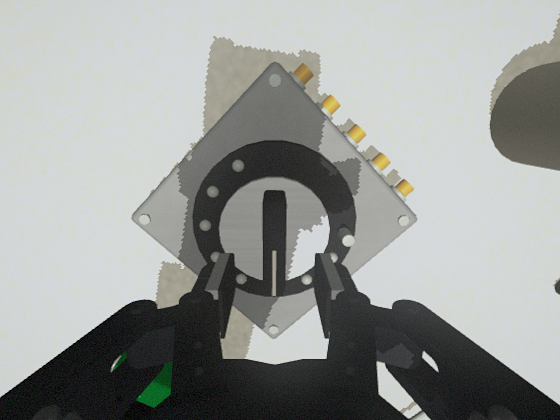

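Wrist view: the bar (px column 274) is centred between the pads (234 and 316). I'll descend to just above the skirt.

```bash
python3 -m jog '[0,0,15,0,40, 0,0,30,0,40, 0,0,42,0,40, 0,0,48,0,40, 0,0,51,0,40, 0,0,51,0,40, 0,0,51,0,40]'
python3 - <<'E'
from cell import *
import cv2,numpy as np
s=read_state();print(s["force"],s["torque"],s["eef_pos"],s["tool_rot"])
im,d=get_image("wrist");cv2.imwrite("pics/w6.png",im)
E
```

```text
clock: 8.47
eef_pos: [564.9, 259.6, 249.2]
tool_rot: [3.141, -0.001, 0.671]
force: [0.4, -0.2, 0.3]
width: 40.1
[ 0.37616489 -0.24288587  0.31176606] [-0.02452758 -0.0178195  -0.02614956] [564.85825664 259.58163868 249.19380286] [ 3.14139207e+00 -8.43199791e-04  6.71230901e-01]
```

View pics/w6.png

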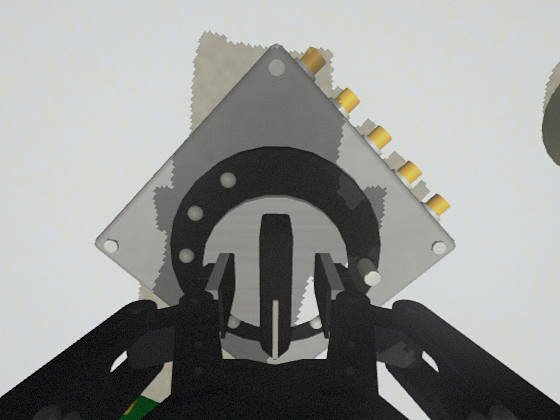

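Wrist view: the bar (px column 276) is between the pads and centred. I'll close on it.

```bash
python3 -m jog '[0,0,0,0,30, 0,0,0,0,22, 0,0,0,0,16, 0,0,0,0,16]'; python3 -m jog '[0,0,0,0,12, 0,0,0,0,10, 0,0,0,0,8, 0,0,0,0,8, 0,0,0,0,8, 0,0,0,0,8]'
python3 - <<'E'
from cell import *
s=read_state();print(s["force"],s["torque"],s["eef_pos"],s["tool_rot"])
E
```

```text
clock: 8.85
eef_pos: [564.7, 259.4, 249.0]
tool_rot: [3.141, -0.0, 0.671]
force: [-0.4, 0.0, -0.8]
width: 16.0
clock: 9.35
eef_pos: [564.8, 259.3, 249.0]
tool_rot: [3.141, -0.0, 0.671]
force: [1.4, -2.1, 3.6]
width: 13.1
[ 1.38081649 -2.06023337  3.5547122 ] [-0.32696519 -0.13722268 -0.09847729] [564.83707108 259.25378116 248.97657697] [ 3.14112228e+00 -4.18970826e-04  6.70970284e-01]
```

```bash
python3 -m jog '[0,0,0.5,0,8, 0,0,1,0,8, 0,0,1,0,8, 0,0,1,0,8]'; python3 -m jog '[0,0,0.5,0,8, 0,0,1,0,8, 0,0,1,0,8, 0,0,1,0,8]'
```

```text
clock: 9.68
eef_pos: [564.9, 259.2, 248.3]
tool_rot: [3.141, -0.001, 0.671]
force: [-0.4, -1.9, 5.9]
width: 12.9
clock: 10.02
eef_pos: [564.9, 259.3, 247.5]
tool_rot: [3.141, -0.001, 0.671]
force: [-0.7, -2.0, 8.1]
width: 13.0
```

```bash
python3 -m jog '[0,0,0.5,0,8, 0,0,1,0,8, 0,0,1,0,8, 0,0,1,0,8]'; python3 -m jog '[0,0,0.4,0,8, 0,0,0.8,0,8, 0,0,0.8,0,8, 0,0,0.8,0,8]'
```

```text
clock: 10.35
eef_pos: [564.9, 259.3, 246.7]
tool_rot: [3.141, -0.001, 0.671]
force: [-1.0, -1.5, 9.4]
width: 12.9
clock: 10.68
eef_pos: [564.9, 259.3, 246.1]
tool_rot: [3.141, -0.001, 0.671]
force: [-1.5, -3.0, 10.6]
width: 13.3
```

```bash
python3 -m jog '[0,0,0.4,0,8, 0,0,0.8,0,8, 0,0,0.8,0,8, 0,0,0.8,0,8]'; python3 -c "
from cell import *
s=read_state();print(s['force'],s['torque'],s['eef_pos'])"
```

```text
clock: 11.02
eef_pos: [564.9, 259.2, 245.5]
tool_rot: [3.141, -0.001, 0.671]
force: [-1.0, -3.1, 11.1]
width: 13.1
[-0.98188046 -3.08828812 11.08437405] [-0.57848082  0.29603944 -0.05313632] [564.8856378  259.24083509 245.47184608]
```

```bash
python3 -m jog '[0,0,0.2,2,8, 0,0,0.3,4,8, 0,0,0.3,6,8, 0,0,0.3,7,8, 0,0,0.3,7,8]'; python3 -c "
from cell import *
s=read_state();print(s['force'],s['torque'],s['eef_pos'])"
```

```text
clock: 11.43
eef_pos: [564.9, 259.2, 245.2]
tool_rot: [3.141, -0.001, 0.548]
force: [-1.2, -3.1, 11.4]
width: 12.9
[-1.22711443 -3.11338428 11.42597927] [-0.67551961  0.25368694 -0.00101207] [564.91171545 259.19975243 245.17548049]
```

```bash
python3 -m jog '[0,0,0,3,8, 0,0,0,6,8, 0,0,0,9,8, 0,0,0,9,8]'; python3 -c "
from cell import *
s=read_state();print(s['force'],s['torque'],s['eef_pos'])"; python3 -m jog '[0,0,0,4,8, 0,0,0,8,8, 0,0,0,12,8, 0,0,0,14,8, 0,0,0,14,8, 0,0,0,14,8]'; python3 -c "
from cell import *
s=read_state();print(s['force'],s['torque'],s['eef_pos'])
import cv2
im,d=get_image('wrist');cv2.imwrite('pics/w7.png',im)"
```

```text
clock: 11.77
eef_pos: [564.9, 259.1, 245.2]
tool_rot: [3.141, -0.001, 0.389]
force: [-0.5, -2.8, 11.9]
width: 13.0
[-0.50948499 -2.84098006 11.91231214] [-0.61621345  0.2321122  -0.10664817] [564.92629814 259.13892106 245.17948135]
clock: 12.27
eef_pos: [565.0, 259.0, 245.2]
tool_rot: [3.141, -0.001, 0.147]
force: [-0.9, -3.0, 11.1]
width: 13.0
[-0.89847287 -2.95680733 11.05722071] [-0.66747656  0.32756749 -0.04216661] [565.01098044 258.95659348 245.20222423]
```

View pics/w7.png

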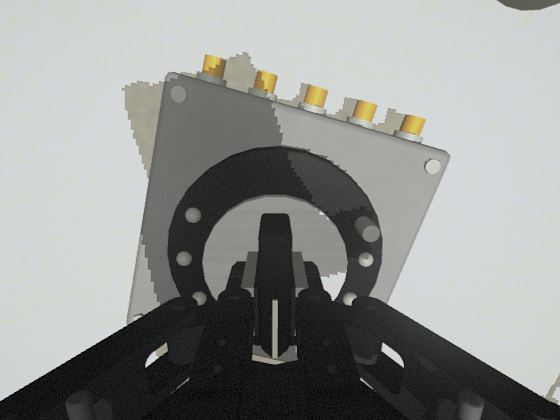

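Wrist view: the bar has turned with the gripper by 30° (the post is now at (368,228)), which is position 4. Force is still about 11 N. Now the second click.

```bash
python3 -m jog '[0,0,0,3,8, 0,0,0,6,8, 0,0,0,9,8, 0,0,0,12,8, 0,0,0,15,8, 0,0,0,15,8]'; python3 -m jog '[0,0,0,3,8, 0,0,0,6,8, 0,0,0,9,8, 0,0,0,12,8, 0,0,0,14,8, 0,0,0,15,8, 0,0,0,15,8, 0,0,0,15,8]'; python3 -c "
from cell import *
s=read_state();print(s['force'],s['torque'],s['eef_pos'],s['tool_rot'],s['qpos'])"
```

```text
clock: 12.82
eef_pos: [565.1, 258.8, 245.1]
tool_rot: [3.141, -0.001, -0.117]
force: [-1.2, -3.4, 11.2]
width: 12.8
clock: 13.48
eef_pos: [565.0, 258.6, 245.1]
tool_rot: [3.142, -0.001, -0.377]
force: [-1.1, -3.1, 12.3]
width: 13.1
[-1.13400643 -3.05670299 12.29253753] [-0.7967464   0.29580975 -0.03257686] [565.04613957 258.6003587  245.14390965] [ 3.14151720e+00 -1.30680697e-03 -3.76815673e-01] [-0.61074362  0.80091281  0.2255511   1.73054207 -0.27057277  0.63977718
 -2.18116366]
```

Turned 1.048 rad, which is 60°. I'll ease up, let the knob lock, then open and retreat.

```bash
python3 -m jog '[0,0,-1,0,8, 0,0,-2,0,8, 0,0,-3,0,8, 0,0,-3.5,0,8, 0,0,-3.5,0,8]'; python3 -c "
from cell import *
s=read_state();print(s['force'],s['torque'],s['eef_pos'])"; python3 -m jog '[0,0,0,0,16, 0,0,0,0,22, 0,0,0,0,30, 0,0,0,0,38, 0,0,0,0,40, 0,0,0,0,40]'
python3 -c "
from cell import *
import cv2
s=read_state();print(s['force'],s['torque'],s['eef_pos'])
im,d=get_image('wrist');cv2.imwrite('pics/w8.png',im)"
```

```text
clock: 13.9
eef_pos: [565.0, 258.6, 247.8]
tool_rot: [3.141, -0.001, -0.377]
force: [0.0, -3.4, 7.0]
width: 12.8
[ 0.0352456  -3.40506917  7.0168845 ] [-0.73375209 -0.08526886 -0.00837866] [565.03473919 258.63728798 247.83432279]
clock: 14.4
eef_pos: [564.5, 259.6, 247.1]
tool_rot: [3.142, 0.0, -0.376]
force: [0.5, -0.3, -0.2]
width: 40.0
[ 0.51886062 -0.2506084  -0.2233741 ] [ 0.02722549 -0.00376816 -0.00947505] [564.45188388 259.64203179 247.09593239]
```

View pics/w8.png

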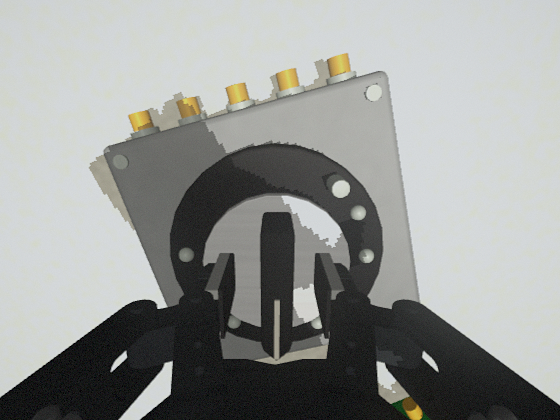

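```bash
python3 -m jog '[0,0,-10,0,40, 0,0,-30,0,40, 0,0,-60,0,40, 0,0,-90,0,40, 0,0,-120,0,40, -20,0,-145,0,40, -50,0,-150,0,40, -80,0,-150,0,40, -95,0,-150,0,40, -100,0,-150,0,40, -100,0,-150,0,40, -100,0,-150,0,40]'
python3 - <<'E'
from cell import *
import cv2,numpy as np
from h import *
p=camera_params("wrist");im,d=get_image("wrist");cv2.imwrite("pics/w9.png",im);K,T=p["K"],p["T"]
P=cloud(d,K,T)
r=np.s_[5:200,180:370];q=P[r];D=d[r]
for n,lo,hi in (("bar",92,112),("skirt",67,82),("head",52,66)):
    m=(D>0)&(q[...,2]>lo)&(q[...,2]<hi);Q=q[m];print(n,np.median(Q[:,2]),cv2.minAreaRect(Q[:,:2].astype(np.float32)))
im,d=get_image("scene");cv2.imwrite("pics/s9.png",im)
im,d=get_image("top");cv2.imwrite("pics/t9.png",im)
E
```

```text
clock: 15.45
eef_pos: [472.7, 295.6, 397.5]
tool_rot: [-3.142, -0.002, -0.377]
force: [1.0, 0.3, -0.7]
width: 40.0
bar 101.41385444938953 ((563.7462768554688, 258.4814758300781), (13.805122375488281, 61.236297607421875), 68.04023742675781)
skirt 71.5405663390261 ((564.5731201171875, 255.4501953125), (80.68404388427734, 75.4222412109375), 81.39521026611328)
head 57.54404572166874 ((565.0107421875, 257.9296875), (119.07487487792969, 118.69505310058594), 23.5478458404541)
```

View pics/w9.png

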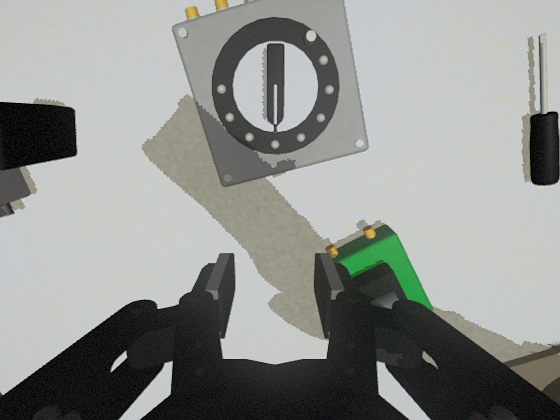

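View pics/s9.png

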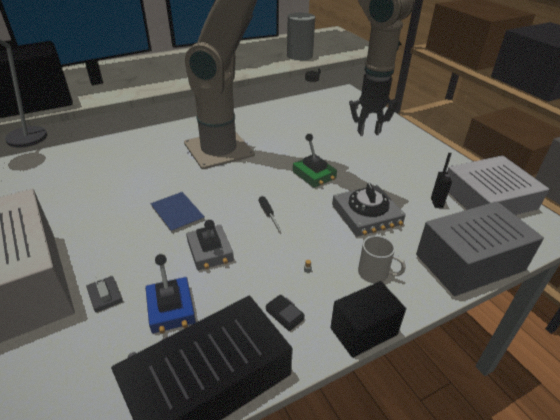

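View pics/t9.png

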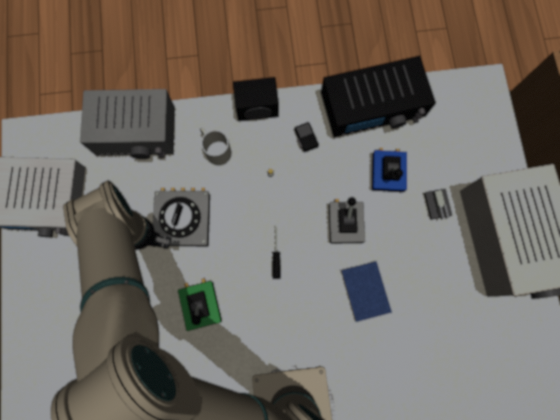

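Wrist view: counting from the post at (311,36), the studs are 1 at (324,60), 2 at (329,90), 3 at (321,117), 4 at (301,137) and 5 at (275,144). The pointer is on stud 5. The skirt and bar heights are back to their starting values (71.5 and 101.4), so the knob is up. The scene and top views show the lever over and the other things unmoved.

```bash
python3 -c "
from cell import *
print(finish_job())"
```

```text
the job is handed in; nothing more can be done
None
```

The station is on its fifth antenna and the job is handed in, at about 15.6 s on the robot's clock.

- **Standby lever:** I pushed it away from the robot first. It came up against its end stop (about 13 N felt), and the pictures afterwards show it leaning fully over.
- **Selector knob:** It started in position 3. I gripped the bar, pressed down about 3.5–4 mm (11–12 N, short of the bottom stop), and turned it clockwise 30° twice with a pause at position 4. Measured turn was 1.048 rad, with torque near zero at each pause. I then eased up and released it.
- **Last checks:** The pointer is on stud 5. The bar and skirt are back at their starting heights, so the knob is up. The robot touches nothing, and the other things look unmoved.
- **Small disagreements:** The top camera put the head and skirt about 2 mm higher than the wrist camera, so I set the press by force and by how far the knob went down. The knob's lock is judged only from those heights; I did not test it by turning.

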